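Turn the sample-cup tray and load it into the reader bay

ROBOT

A 7-joint arm with a two-finger parallel gripper is mounted at the origin on the work surface; the furniture and walls round the work are solid. World frame = base frame: x ahead of the robot, y to its left, z up, the work surface at z = 0. Lengths are in mm, angles in rad, forces in N, time in s.
With the tool pointing down it reaches from about 400 to 875 mm from the base axis. Payload 4.4 kg.
Tool frame: the origin (TCP) lies midway between the tips of the shut fingers; the grasp point (between the pads) lies 19 mm behind it; z points along the fingers, y is the line along which they close (so a half turn about z gives the same grasp; the last joint's range is limited). The gripper opens to 85 mm and grips with 20 to 120 N. Pads are 22 mm wide; open, the fingers measure 114 mm over their backs; the gripper's body (76 mm by 85 mm) begins 54 mm behind the grasp point. The pads swing forward as they close: fully open they stand 13 mm farther back than shut.
Start: joints at [1.195, 0.628, 0.038, 1.517, -0.027, 0.996, -0.02], TCP at [198.192, -619.062, 231.313] pointing down, gripper open.
Joint ranges: [-3.06, 3.06], [-0.37, 2.12], [-1.25, 1.32], [0.18, 2.47], [-1.1, 4.24], [0.23, 1.98], [-2.94, 2.94]. Speed limits (rad/s): [2.57, 2.57, 3.14, 3.14, 3.14, 3.14, 3.14].

INTERFACE

Orientations are given as [roll, pitch, yaw] about the fixed x, y, z axes, in that order (R = Rz(yaw) Ry(pitch) Rx(roll)).
In Python, from cell import ctrl gives the robot as it stands.
- The arm moves only by the shell command python3 -m handwheel 'ROWS'. ROWS is JSON, a list of rows, each a list of 3 entries, a list of its own where there are three numbers: the turn, a rotation vector about the tool's x, y, z in degrees, then the shift along the tool's x, y, z in m, then the closure, from 0 (fully open) to 1 (shut). A call has 1 to 5 rows; each row shifts and turns the commanded pose from where the row before left it, along the tool's axes as they then stand; what a row does not reach is not made up. A row lasts 1/12 s, in which the tool goes at most 41.7 mm and 7.16 degrees, less where a joint would pass 70% of its speed; a pose out of reach is approached as far as the arm can. A call is refused whole if a number of a shift passes 0.0417 or a number of a turn 7.16, either way. A call with a gripper value outside its range is refused whole. The fingers move at their own pace and stop on an object; the grip force is fixed at half the most. Time passes only in rows, so rows that do not move let the fingers close. It gives the time, the measured TCP pose, the force, the opening and the grip force at its end, in the units of the state.
- ctrl.read_state(): the state, without advancing time (a new reading comes with each control period).
- ctrl.get_image(name): name is "scene" or "top"; returns a dict with "pixels" (384x512x3 uint8, red, green, blue), "fx", "fy", "cx", "cy" (pixels), "k1" (the pictures are not rectified: a ray, as slopes to the right and down, at radius r is drawn at 1 + k1 r^2 times it, then the intrinsics apply), "pose" (4x4, takes a point from camera to world coordinates). Camera axes: x right, y up, looking along -z (the intrinsics and any distortion apply to the point x, -y, -z); pixel columns grow to the right and rows downward; lengths in mm; the calibration is good to about 2 mm. A picture is of the moment at which its call begins. There is no depth.
- ctrl.finish_job(): hands the job in; it is judged then, once.
The state is a dict: "clock": time; "qpos": joint angles; "qd": joint speeds; "tau": joint torques, N m; "eef_pos": TCP position; "tool_rot": TCP orientation; "force": force on the tool from outside, world axes, zero at the start; "torque": the same for the moment, N m; "width": finger opening in mm; "gripper_force": force on a finger pad.
Only numpy, scipy, OpenCV 4.12 (cv2) and the standard library are available. Lean on these libraries where they do the work, as an engineer would, in place of code of your own. Each camera call takes 0.05 s, during which the arm holds its last target. There are 200 camera calls.

TASK

The sample-cup tray lies the wrong way round in front of the reader bay. Keeping it flat on the desk, turn it end for end and slide it nose first between the guide rails until it is fully home against the stop; then swing the catch bar fully shut across the back of the tray. Do not disturb the other things on the desk.

Things in the scene. Friction and masses are not known exactly. Their poses are not given: they have to be found in the camera images.
- tray: Loose grey tray, 0.35 kg; sizes mm: 170 long, 30 high, slides on the desk. Origin: centre of underside; +x to its nose, z up. Runner plate 84 wide, 6 thick, x -75 to +85 (nose corners rounded 16); on it a body 62 wide, top z 30, white cup caps to z 35 between two pockets. Tail: upright cross plate 126 wide, 30 high, x -85 to -73, too wide for the rails. Starts tail towards the bay.
- tray_nose (a point): middle of the tray's nose end face (the narrow end, which goes in first), at desk height; x = +85 mm on the tray
- tray_nose_pocket (a point): middle of the square finger pocket near the nose, given at desk height; axes as the tray. Open at the top (z 30), floor at z 6; inside it is 46 mm along the tray by 46 mm across. x = +52 mm on the tray. A fingertip moved about in it drags this end along the desk and the rest trails behind.
- tray_tail_pocket (a point): middle of a like finger pocket near the tail, 46 mm by 46 mm, floor z 6, top z 30, given at desk height; x = -50 mm on the tray
- dock: Reader bay fixed to the desk; sizes mm. Origin: on the desk, centre of the channel; +x is the way in. Rails 18 mm high, x -50 to +77, 90 apart inside, slick (3 mm play each side of the runner); lips over the runner from x -30 in, z 9 to 18, 75 apart, so the tray can only be slid in. A white reader head 44 high stands behind the stop, x +91 to +157. Tray home: back of its cross plate at x -93.
- dock_mouth (a point): middle of the mouth of the bay, on the desk (x = -80 mm on the dock); axes as the dock. From x = -50 out to here the rails flare from 90 to about 110 mm apart.
- dock_stop (a point): middle of the face of the steel stop bar (22 mm high) that closes the inner end of the channel, on the desk, x = +77 mm on the dock; the tray's nose touches here when home
- catch (a joint): angle of the catch bar, rad: 0 shut (straight across behind the home tray), 1.57 straight out from the bay, most 2.2. Steel, 10 thick, z 6 to 36 mm, 118 long; turns level about an upright pin at x -102, y +92 mm on the dock; at angle q it points from the pin along (-sin q, -cos q) in dock axes. Friction (about 0.5 N at the end) holds it; pushed on its outer side it swings shut.
- catch_knob (a point): top centre of the round black knob, 15 mm across, on the catch bar 112 mm from its pin, 44 mm above the desk
- vial: bystander: blue-capped dropper vial 24 mm across, 64 mm high, standing behind the bay, at the back right; origin at its foot; leave it alone
- label_roll_a: bystander: roll of labels lying flat, 68 mm across, 30 mm high, at the back left; origin under its centre; leave it alone
- tape: bystander: roll of brown tape lying flat, 94 mm across, 48 mm high, at the back right; origin under its centre; leave it alone

How it is judged:
By the outcome, as a careful person would: the job done as asked, in the order asked, and still so for the second after the job is handed in, with the robot touching nothing.
It also fails if it takes over 64 s, if anything falls off the work surface, if the arm or the gripper's body presses on something with over 40 N, if the wrist force passes 120 N, or if a joint passes its speed limit or range.

## Working session

There is one attempt and no reset: what is moved stays moved. The work goes in short steps, Python scripts to look and compute and a shell command to move; the robot and the scene stay as the last step left them, time stands still between calls to the robot, and variables do not carry over. Pictures are saved under pics/ and viewed, at most 10 in all, crops included, and the job is handed in when it is done.

```bash
ls; mkdir -p pics
cat > h.py <<'E'
import numpy as np,cv2
from cell import ctrl
def grab(n,f):
    im=ctrl.get_image(n); cv2.imwrite('pics/'+f,im['pixels'][:,:,::-1]); np.save('pics/'+f+'.npy',{k:v for k,v in im.items() if k!='pixels'},allow_pickle=True); return im
def cal(f): return np.load('pics/'+f+'.npy',allow_pickle=True).item()
def ray(im,u,v,z):
    K=np.array([[im['fx'],0,im['cx']],[0,im['fy'],im['cy']],[0,0,1.]])
    d=cv2.undistortPoints(np.array([[[u,v]]],float),K,np.array([im['k1'],0,0,0.]))[0,0]
    P=np.array(im['pose']); r=P[:3,:3]@np.array([d[0],-d[1],-1]); o=P[:3,3]
    return (o+r*(z-o[2])/r[2]).round(1)
E
python3 - <<'E'
from h import *
for n in('top','scene'):
    im=grab(n,n+'0.png'); print(n,np.round(im['pose'],3).tolist(),im['fx'],im['k1'])
s=ctrl.read_state(); print({k:np.round(v,3).tolist() for k,v in s.items()})
E
```

```text
pics
top [[0.009, 0.993, -0.122, 373.142], [-1.0, 0.009, -0.007, -20.559], [-0.006, 0.122, 0.993, 1586.179], [0.0, 0.0, 0.0, 1.0]] 448.86196331207685 -0.18150891829241278
scene [[-0.615, 0.379, -0.692, -404.418], [-0.788, -0.268, 0.554, 748.473], [0.025, 0.886, 0.464, 691.29], [0.0, 0.0, 0.0, 1.0]] 488.6834955238898 -0.03252665189346765
{'clock': 0.1, 'qpos': [1.195, 0.629, 0.038, 1.518, -0.027, 0.996, -0.02], 'qd': [-0.0, -0.0, 0.0, -0.002, 0.001, -0.001, 0.001], 'tau': [0.003, -56.453, 1.23, -19.397, 0.011, 0.005, 0.0], 'eef_pos': [198.016, -618.543, 230.5], 'tool_rot': [-3.14, 0.0, 0.31], 'force': [0.08, 0.209, -1.013], 'torque': [0.04, -0.066, 0.032], 'gripper_force': 0.0, 'width': 85.295}
```

View pics/top0.png

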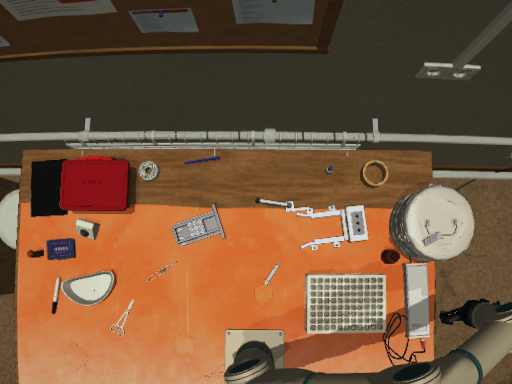

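View pics/scene0.png

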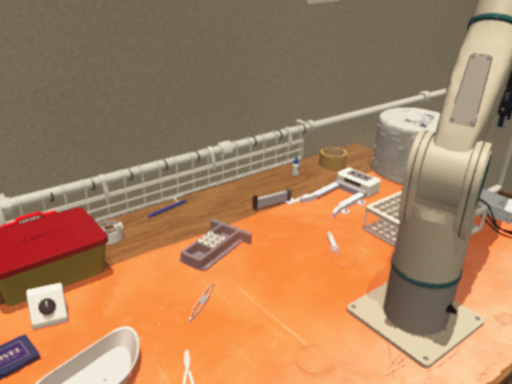

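Run:
```python
import cv2
i=cv2.imread('pics/top0.png')[180:265,160:385]
cv2.imwrite('pics/c0.png',cv2.resize(i,None,fx=3.5,fy=3.5,interpolation=cv2.INTER_CUBIC))
```

```text
(no output)
```

View pics/c0.png

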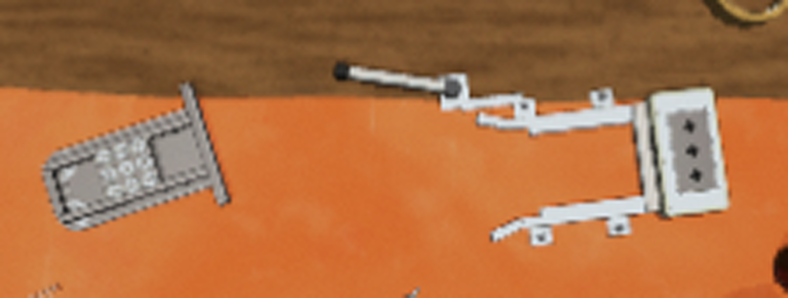

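Run:
```python
from h import *
im=cal('top0.png')
for n,u,v,z in [('knob',342,71,44),('pin',453,87,36),('head TL',652,93,44),('TR',715,88,44),('BR',727,210,44),('BL',662,215,44),('stopU',637,108,22),('stopL',647,207,22),
 ('railU inner flare start',533,131,18),('railU inner end',634,122,18),('railL in start',540,210,18),('railL in end',645,200,18),('tipU',480,120,18),('tipL',495,238,18),
 ('tailU',187,87,30),('tailL',224,202,30),('noseU',47,160,6),('noseL',72,229,6),('bodyend mid',130,158,30),('pocketT',184,157,6),('pocketN',80,187,6)]:
    print(n,ray(im,160+u/3.5-.36,180+v/3.5-.36,z)[:2])
```

```text
knob [548.3  -9.1]
pin [ 534.2 -119.4]
head TL [ 528.9 -316.9]
TR [ 534.4 -380.7]
BR [ 413.2 -391. ]
BL [ 408.2 -325.7]
stopU [ 515.9 -305.7]
stopL [ 416.6 -314.9]
railU inner flare start [ 492.4 -200.9]
railU inner end [ 502.1 -303.2]
railL in start [ 413.4 -207.8]
railL in end [ 423.8 -313.7]
tipU [ 503.  -147.7]
tipL [ 385.3 -162.8]
tailU [532.4 145.5]
tailL [418.3 106.5]
noseU [459.1 289.4]
noseL [389.7 262. ]
bodyend mid [460.9 201.1]
pocketT [463.9 149.7]
pocketN [432.2 254.8]
```

```bash
python3 -m handwheel '[[[0,0,0],[0.031,-0.0223,-0.0058],0],[[0,0,0],[0.031,-0.0223,-0.0058],0],[[0,0,0],[0.031,-0.0223,-0.0058],0],[[0,0,0],[0.031,-0.0223,-0.0058],0]]'
python3 -m handwheel '[[[0,0,0],[0.031,-0.0223,-0.0058],0],[[0,0,0],[0.031,-0.0223,-0.0058],0],[[0,0,0],[0.031,-0.0223,-0.0058],0],[[0,0,0],[0.031,-0.0223,-0.0058],0]]'
python3 -m handwheel '[[[0,0,0],[0.031,-0.0223,-0.0058],0],[[0,0,0],[0.031,-0.0223,-0.0058],0],[[0,0,0],[0.031,-0.0223,-0.0058],0],[[0,0,0],[0.031,-0.0223,-0.0058],0]]'
```

```text
clock: 0.43
eef_pos: [289.6, -494.6, 254.2]
tool_rot: [-3.141, 0.0, 0.309]
force: [1.6, -0.7, -0.5]
width: 85.3
gripper_force: 0.0
clock: 0.77
eef_pos: [380.6, -371.7, 277.8]
tool_rot: [-3.141, 0.0, 0.31]
force: [0.9, 0.3, -0.5]
width: 85.6
gripper_force: 0.0
clock: 1.1
eef_pos: [471.5, -249.0, 301.0]
tool_rot: [-3.141, 0.0, 0.31]
force: [0.5, -0.9, 0.6]
width: 85.5
gripper_force: 0.0
```

```bash
cat >> h.py <<'E'
from scipy.spatial.transform import Rotation as Ro
def to(x,y,z,yaw):
    "remaining shift (tool axes, mm) and tool-z turn (deg) to a tool-down pose"
    s=ctrl.read_state(); R=Ro.from_euler('xyz',s['tool_rot'])
    T=Ro.from_euler('xyz',[np.pi,0,np.radians(yaw)])
    print('t',round(s['clock'],2),'pos',np.round(s['eef_pos'],1),'rot',np.degrees(s['tool_rot']).round(1),'F',np.round(s['force'],1),'w',round(s['width'],1),'q7',np.round(s['qpos'][6],2))
    print(' shift',np.round(R.inv().apply(np.array([x,y,z])-s['eef_pos']),1),'turn',(R.inv()*T).as_rotvec(degrees=True).round(1))
E
python3 -c "
from h import *
to(465,155,150,108.6)"
```

```text
t 1.1 pos [ 471.5 -249.   301. ] rot [-180.     0.    17.7] F [ 0.5 -0.9  0.6] w 85.5 q7 -0.83
 shift [ 117.  -386.7  151.1] turn [ -0.    0.  -90.9]
```

```bash
python3 -m handwheel '[[[0,0,0],[0.0106,-0.0352,0.009],0],[[0,0,0],[0.0106,-0.0352,0.009],0],[[0,0,0],[0.0106,-0.0352,0.009],0],[[0,0,0],[0.0106,-0.0352,0.009],0],[[0,0,0],[0.0106,-0.0352,0.009],0]]' >/dev/null
python3 -m handwheel '[[[0,0,0],[0.0106,-0.0352,0.009],0],[[0,0,0],[0.0106,-0.0352,0.009],0],[[0,0,0],[0.0106,-0.0352,0.009],0],[[0,0,0],[0.0106,-0.0352,0.009],0],[[0,0,0],[0.0106,-0.0352,0.009],0]]' >/dev/null
python3 -m handwheel '[[[0,0,0],[0.0106,-0.0352,0.009],0],[[0,0,-7],[0,0,0],0],[[0,0,-7],[0,0,0],0],[[0,0,-7],[0,0,0],0],[[0,0,-7],[0,0,0],0]]' >/dev/null
python3 -m handwheel '[[[0,0,-7],[0,0,0],0],[[0,0,-7],[0,0,0],0],[[0,0,-7],[0,0,0],0],[[0,0,-7],[0,0,0],0],[[0,0,-7],[0,0,0],0]]' >/dev/null
python3 -m handwheel '[[[0,0,-7],[0,0,0],0],[[0,0,-7],[0,0,0],0],[[0,0,-7],[0,0,0],0],[[0,0,-7],[0,0,0],0]]'
python3 - <<'E'
from h import *
to(465,155,150,108.6)
a=grab('top','top1.png')['pixels'][190:260,150:260];b=grab('scene','scene1.png')['pixels'][200:290,160:275]
a=cv2.resize(a,(400*110//70,400)); b=cv2.resize(b,(400*115//90-345,400)) if 0 else cv2.resize(b,(511,400))
o=np.hstack([a,b]);o=cv2.resize(o,None,fx=.69,fy=.69);cv2.imwrite('pics/c1.png',o[:,:,::-1]);print(o.shape)
E
```

```text
clock: 3.1
eef_pos: [463.7, 153.3, 201.7]
tool_rot: [-3.141, 0.0, 1.904]
force: [0.0, -0.0, -0.6]
width: 85.2
gripper_force: 0.0
t 3.1 pos [463.7 153.3 201.7] rot [-180.     0.   109.1] F [ 0.  -0.  -0.6] w 85.2 q7 -0.42
 shift [ 1.2  1.8 51.7] turn [-0.   0.   0.5]
(276, 786, 3)
```

View pics/c1.png

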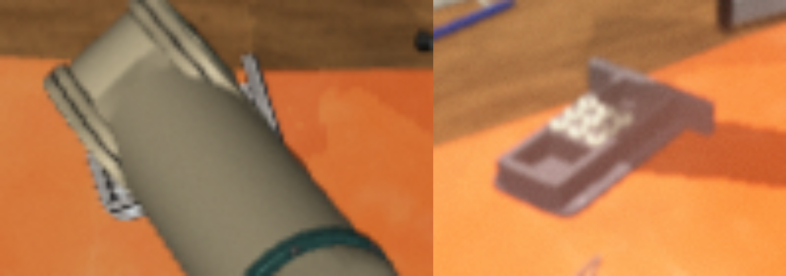

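Run:
```python
from h import *
im=cal('scene1.png')
for n,u,v,z in [('tailU',594,60,30),('tailL',712,104,30),('noseTopU',502,156,30),('noseTopL',568,187,30),('noseBot L',570,214,0),('noseBotU',495,182,3),('pocketN ctr floor~',548,165,6)]:
    print(n,ray(im,160+(u-433)/3.066,200+v/3.066,z)[:2])
```

```text
tailU [533.3 150.1]
tailL [418.1 110.2]
noseTopU [453.3 287. ]
noseTopL [389.  267.7]
noseBot L [394.4 263.5]
noseBotU [460.4 290.7]
pocketN ctr floor~ [452.3 247.2]
```

```bash
python3 -m handwheel '[[[0,0,0],[0,0.001,0.04],0],[[0,0,0],[0,0,0.04],0],[[0,0,0],[0,0,0.04],0],[[0,0,0],[0,0,0.03],0],[[0,0,0],[0,0,0.02],0]]'
python3 -m handwheel '[[[0,0,0],[0,0,0.0165],0],[[0,0,0],[0,0,0],0.5],[[0,0,0],[0,0,0],1],[[0,0,0],[0,0,0],1],[[0,0,0],[0,0,0],1]]'
python3 -m handwheel '[[[0,0,0],[0,0,0],1],[[0,0,0],[0,0,0],1],[[0,0,0],[0,0,0],1],[[0,0,0],[0,0,0],1]]'
```

```text
clock: 3.62
eef_pos: [463.3, 153.0, 29.0]
tool_rot: [-3.138, 0.001, 1.894]
force: [0.4, -0.4, -0.5]
width: 85.7
gripper_force: 0.0
clock: 4.03
eef_pos: [465.6, 154.1, 16.6]
tool_rot: [3.14, -0.0, 1.896]
force: [0.3, 1.2, -2.5]
width: 60.6
gripper_force: 65.0
clock: 4.37
eef_pos: [465.4, 153.9, 16.3]
tool_rot: [3.14, 0.0, 1.897]
force: [-0.3, 0.0, 6.6]
width: 59.7
gripper_force: 66.1
```

```bash
python3 -m handwheel '[[[0,0,2],[0,0,0],1],[[0,0,5],[0,0,0],1],[[0,0,5],[0,0,0],1],[[0,0,5],[0,0,0],1],[[0,0,5],[0,0,0],1]]'
python3 -m handwheel '[[[0,0,5],[0,0,0],1],[[0,0,5],[0,0,0],1],[[0,0,5],[0,0,0],1],[[0,0,5],[0,0,0],1],[[0,0,5],[0,0,0],1]]'
python3 -m handwheel '[[[0,0,5],[0,0,0],1],[[0,0,5],[0,0,0],1],[[0,0,5],[0,0,0],1],[[0,0,5],[0,0,0],1],[[0,0,5],[0,0,0],1]]'
python3 -m handwheel '[[[0,0,5],[0,0,0],1],[[0,0,5],[0,0,0],1],[[0,0,5],[0,0,0],1],[[0,0,3],[0,0,0],1],[[0,0,0],[0,0,0],1]]'
python3 - <<'E'
from h import *
to(465,155,16,10)
a=grab('top','top2.png')['pixels'][170:260,150:270];b=grab('scene','scene2.png')['pixels'][180:290,160:300]
o=np.hstack([cv2.resize(a,(400,300)),cv2.resize(b,(382,300))]);cv2.imwrite('pics/c2.png',o[:,:,::-1])
E
```

```text
clock: 4.78
eef_pos: [464.6, 155.0, 16.3]
tool_rot: [3.141, -0.001, 1.512]
force: [-1.9, 0.7, 7.4]
width: 59.8
gripper_force: 65.9
clock: 5.2
eef_pos: [465.2, 155.5, 16.3]
tool_rot: [3.141, -0.003, 1.076]
force: [-0.3, 3.1, 5.8]
width: 60.3
gripper_force: 65.8
clock: 5.62
eef_pos: [465.8, 155.6, 16.3]
tool_rot: [-3.141, -0.004, 0.64]
force: [0.2, 2.3, 4.6]
width: 59.9
gripper_force: 65.7
clock: 6.03
eef_pos: [466.1, 155.4, 16.4]
tool_rot: [-3.141, -0.004, 0.326]
force: [0.1, 2.2, 5.9]
width: 59.8
gripper_force: 66.0
t 6.03 pos [466.1 155.4  16.4] rot [-179.9   -0.2   18.7] F [0.1 2.2 5.9] w 59.8 q7 -1.59
 shift [-1.2 -0.   0.4] turn [-0.1 -0.2  8.7]
```

View pics/c2.png

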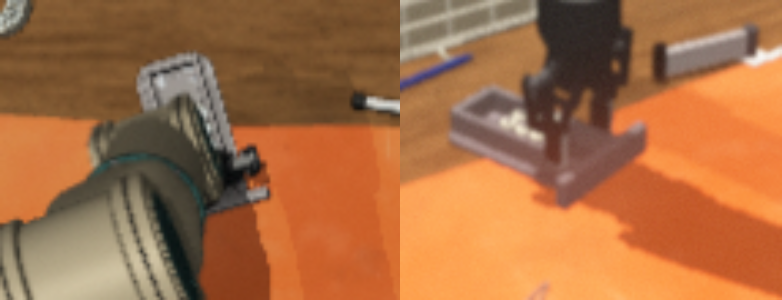

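```bash
python3 -m handwheel '[[[0,0,0],[0,0,0],0],[[0,0,0],[0,0,0],0],[[0,0,0],[0,0,0],0],[[0,0,0],[0,0,-0.02],0],[[0,0,0],[0,0,-0.03],0]]'
python3 -m handwheel '[[[0,0,-7],[0,0,0],0],[[0,0,-7],[0,0,0],0],[[0,0,-7],[0,0,0],0],[[0,0,-7],[0,0,0],0],[[0,0,-7],[0,0,0],0]]' >/dev/null
python3 -m handwheel '[[[0,0,-7],[0,0,0],0],[[0,0,-7],[0,0,0],0],[[0,0,-7],[0,0,0],0],[[0,0,-7],[0,0,0],0],[[0,0,-7],[0,0,0],0]]' >/dev/null
python3 -m handwheel '[[[0,0,-7],[0,0,0],0],[[0,0,-7],[0,0,0],0],[[0,0,-7],[0,0,0],0],[[0,0,-7],[0,0,0],0],[[0,0,-7],[0,0,0],0]]' >/dev/null
python3 -m handwheel '[[[0,0,-7],[0,0,0],0],[[0,0,-7],[0,0,0],0],[[0,0,-7],[0,0,0],0],[[0,0,-7],[0,0,0],0],[[0,0,-7],[0,0,0],0]]' >/dev/null
python3 -m handwheel '[[[0,0,-7],[0,0,0],0],[[0,0,-7],[0,0,0],0],[[0,0,-7],[0,0,0],0],[[0,0,-7],[0,0,0],0],[[0,0,-7],[0,0,0],0]]' >/dev/null
python3 -m handwheel '[[[0,0,-5],[0,0,0],0],[[0,0,0],[0,0,0],0],[[0,0,0],[0,0,0],0]]'
python3 -c "
from h import *
to(466,155.4,16,198.7)"
```

```text
clock: 6.55
eef_pos: [462.6, 152.8, 63.8]
tool_rot: [3.141, 0.007, 0.327]
force: [0.7, 0.7, -0.2]
width: 85.3
gripper_force: 0.0
clock: 8.88
eef_pos: [464.6, 153.4, 65.1]
tool_rot: [3.142, -0.001, -2.817]
force: [0.7, -0.3, -0.1]
width: 85.4
gripper_force: 0.0
t 8.88 pos [464.6 153.4  65.1] rot [ 180.    -0.  -161.4] F [ 0.7 -0.3 -0.1] w 85.4 q7 0.58
 shift [-2.   1.5 49.1] turn [ 0.  -0.  -0.1]
```

```bash
python3 -m handwheel '[[[0,0,0],[-0.002,0.0015,0.03],0],[[0,0,0],[0,0,0.02],0],[[0,0,0],[0,0,0],0],[[0,0,0],[0,0,0],1],[[0,0,0],[0,0,0],1]]'
python3 -m handwheel '[[[0,0,0],[0,0,0],1],[[0,0,0],[0,0,0],1],[[0,0,0],[0,0,0],1],[[0,0,0],[0,0,0],1]]'
python3 -c "
from h import *
to(440,-1,16,95);print(ctrl.read_state()['qpos'])"
```

```text
clock: 9.3
eef_pos: [466.4, 156.2, 16.2]
tool_rot: [-3.141, 0.001, -2.815]
force: [0.5, -1.0, 4.1]
width: 64.3
gripper_force: 3.8
clock: 9.63
eef_pos: [466.7, 156.1, 16.9]
tool_rot: [-3.141, 0.002, -2.815]
force: [-1.7, -0.5, 7.4]
width: 60.1
gripper_force: 65.7
t 9.63 pos [466.7 156.1  16.9] rot [-1.800e+02  1.000e-01 -1.613e+02] F [-1.7 -0.5  7.4] w 60.1 q7 0.47
 shift [  75.6 -140.2    0.8] turn [1.000e-01 1.000e-01 1.037e+02]
[ 0.06530689  0.87774833 -0.68613544  2.09069815  1.0856943   0.58404412
  0.47394486]
```

```bash
python3 -m handwheel '[[[0,0,0],[0.0012,0.0057,0],1],[[0,0,0],[0.0012,0.0057,0],1],[[0,0,0],[0.0012,0.0057,0],1],[[0,0,0],[0.0012,0.0057,0],1],[[0,0,4],[0,0,0],1]]'
python3 -m handwheel '[[[0,0,5],[0,0,0],1],[[0,0,5],[0,0,0],1],[[0,0,5],[0,0,0],1],[[0,0,5],[0,0,0],1],[[0,0,5],[0,0,0],1]]'
python3 -m handwheel '[[[0,0,5],[0,0,0],1],[[0,0,5],[0,0,0],1],[[0,0,5],[0,0,0],1],[[0,0,5],[0,0,0],1],[[0,0,5],[0,0,0],1]]'
python3 -m handwheel '[[[0,0,5],[0,0,0],1],[[0,0,5],[0,0,0],1],[[0,0,5],[0,0,0],1],[[0,0,5],[0,0,0],1],[[0,0,5],[0,0,0],1]]'
python3 -m handwheel '[[[0,0,5],[0,0,0],1],[[0,0,5],[0,0,0],1],[[0,0,5],[0,0,0],1],[[0,0,5],[0,0,0],1],[[0,0,5],[0,0,0],1]]'
python3 -m handwheel '[[[0,0,0],[0,0,0],1],[[0,0,0],[0,0,0],1]]'
python3 -c "
from h import *
to(440,10,16,95)"
```

```text
clock: 10.05
eef_pos: [455.4, 177.2, 16.9]
tool_rot: [3.14, 0.003, -2.884]
force: [0.3, 2.6, 3.0]
width: 60.3
gripper_force: 65.1
clock: 10.47
eef_pos: [456.2, 177.6, 17.0]
tool_rot: [3.138, 0.004, 2.96]
force: [1.4, 2.4, 3.3]
width: 60.1
gripper_force: 65.1
clock: 10.88
eef_pos: [456.5, 177.4, 17.1]
tool_rot: [3.137, 0.002, 2.523]
force: [2.6, 1.7, 3.7]
width: 60.2
gripper_force: 65.2
clock: 11.3
eef_pos: [456.6, 177.0, 17.1]
tool_rot: [3.137, 0.0, 2.087]
force: [3.2, -0.5, 5.1]
width: 60.3
gripper_force: 65.2
clock: 11.72
eef_pos: [456.4, 176.5, 17.0]
tool_rot: [3.137, -0.001, 1.65]
force: [3.6, -0.2, 5.2]
width: 59.9
gripper_force: 65.3
clock: 11.88
eef_pos: [455.9, 176.8, 16.9]
tool_rot: [3.138, -0.001, 1.654]
force: [2.0, 0.7, 8.3]
width: 60.2
gripper_force: 66.0
t 11.88 pos [455.9 176.8  16.9] rot [ 1.798e+02 -1.000e-01  9.470e+01] F [2.  0.7 8.3] w 60.2 q7 -0.94
 shift [-164.9  -29.6    0.6] turn [ 0.2 -0.1 -0.3]
```

```bash
python3 -c "
from h import *
to(437,-5,16,95)"
```

```text
t 11.88 pos [455.9 176.8  16.9] rot [ 1.798e+02 -1.000e-01  9.470e+01] F [2.  0.7 8.3] w 60.2 q7 -0.94
 shift [-179.6  -33.9    0.6] turn [ 0.2 -0.1 -0.3]
```

```bash
python3 -m handwheel '[[[0,0,0],[-0.018,-0.0034,0],1],[[0,0,0],[-0.018,-0.0034,0],1],[[0,0,0],[-0.018,-0.0034,0],1],[[0,0,0],[-0.018,-0.0034,0],1],[[0,0,0],[-0.018,-0.0034,0],1]]'
python3 -m handwheel '[[[0,0,0],[-0.018,-0.0034,0],1],[[0,0,0],[-0.018,-0.0034,0],1],[[0,0,0],[-0.018,-0.0034,0],1],[[0,0,0],[-0.018,-0.0034,0],1],[[0,0,-0.3],[-0.018,-0.0034,0],1]]'
python3 - <<'E'
from h import *
to(437,-5,16,95)
a=grab('top','top3.png')['pixels'][180:260,240:380];b=grab('scene','scene3.png')['pixels'][150:250,240:400]
o=np.vstack([cv2.resize(a,(560,320),interpolation=2),cv2.resize(b,(560,280)[:1]+(280,),interpolation=2)])
cv2.imwrite('pics/c3.png',o[:,:,::-1])
E
```

```text
clock: 12.3
eef_pos: [447.3, 88.7, 17.1]
tool_rot: [3.135, -0.007, 1.658]
force: [0.6, 6.3, 9.0]
width: 60.0
gripper_force: 66.0
clock: 12.72
eef_pos: [438.1, -2.4, 17.1]
tool_rot: [3.134, -0.007, 1.664]
force: [1.2, 7.9, 11.2]
width: 59.8
gripper_force: 66.3
t 12.72 pos [438.1  -2.4  17.1] rot [179.6  -0.4  95.3] F [ 1.2  7.9 11.2] w 59.8 q7 -0.89
 shift [-2.5 -1.4  1. ] turn [ 0.4 -0.4  0.3]
```

View pics/c3.png

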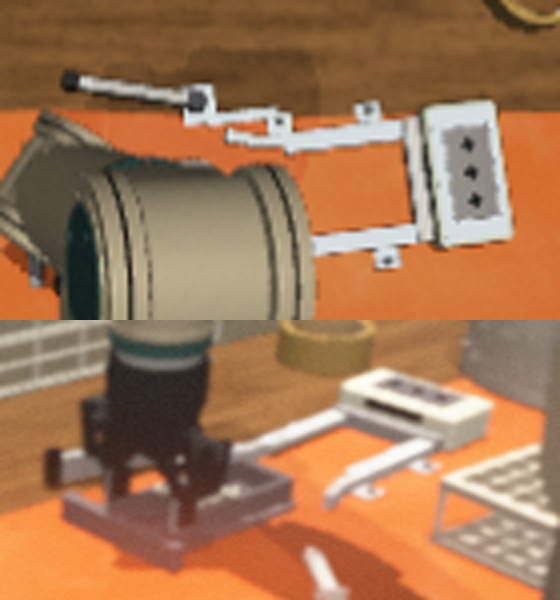

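Run:
```python
from h import *
im=cal('scene3.png')
f=lambda n,u,v,z:print(n,ray(im,240+u/3.5,150+(v-320)/2.8,z)[:2])
f('plate top +x',66,492,30);f('plate top -x',181,545,30);f('plate bot -x',181,568,0)
f('nose body top -x',292,472,30);f('nose runner -x bot',291,503,0)
f('railL tip top',332,492,18);f('railL tip bot',328,507,0);f('railL bend inner',348,473,18);f('railL inner at stop',410,440,18);f('railU bend?',262,455,18);f('railU inner at stop',340,412,18)
f('head FL top',343,378,44);f('head near corner top',440,412,44)
im=cal('top3.png')
f=lambda n,u,v,z:print(n,ray(im,240+u/4-.4,180+v/4-.4,z)[:2])
f('railL inner near',325,238,18);f('railL inner stop',415,227,18);f('railU inner stop',405,141,18);f('railU bend',290,152,18);f('tipU in',230,141,18)
f('pin',198,98,36);f('knob',70,80,44);f('stopmid',412,180,22)
```

```text
plate top +x [496.3  24. ]
plate top -x [370.8  15.5]
plate bot -x [375.7   8.9]
nose body top -x [ 422.4 -149.1]
nose runner -x bot [ 413.9 -143.1]
railL tip top [ 389.  -162.3]
railL tip bot [ 390.7 -161.9]
railL bend inner [ 409.  -201.6]
railL inner at stop [ 429.1 -299.4]
railU bend? [ 478.6 -170.9]
railU inner at stop [ 511.9 -299.1]
head FL top [ 535.8 -324.1]
head near corner top [ 426.3 -330. ]
railL inner near [ 415.4 -232.1]
railL inner stop [ 425.3 -311.7]
railU inner stop [ 500.9 -303.4]
railU bend [ 490.5 -201.6]
tipU in [ 499.8 -148.8]
pin [ 535.6 -119.5]
knob [549.4  -8.2]
stopmid [ 466.3 -308.6]
```

```bash
python3 -m handwheel '[[[0,0,0],[-0.005,-0.0015,-0.0005],1],[[0,0,0],[-0.008,-0.0015,0],1],[[0,0,0],[-0.008,0,0],1],[[0,0,0],[-0.008,0,0],1],[[0,0,0],[-0.008,0,0],1]]'
python3 -c "
from h import *
to(451.4,-175.6,16,95.4)"
```

```text
clock: 13.23
eef_pos: [436.5, -40.4, 16.9]
tool_rot: [3.138, -0.005, 1.662]
force: [-1.3, 7.5, 10.6]
width: 60.3
gripper_force: 66.2
t 13.23 pos [436.5 -40.4  16.9] rot [179.8  -0.3  95.2] F [-1.3  7.5 10.6] w 60.3 q7 -0.81
 shift [-136.     2.5    0.2] turn [ 0.2 -0.3 -0.2]
```

```bash
python3 -m handwheel '[[[0,0,0],[-0.006,0,0],1],[[0,0,0],[-0.006,0,0],1],[[0,0,0],[-0.006,0,0],1]]'
python3 -m handwheel '[[[0,0,0],[-0.005,0,0],1],[[0,0,0],[-0.005,0,0],1],[[0,0,0],[-0.005,0,0],1]]'
python3 -c "
from h import *
to(451.4,-175.6,16,95.4);print(np.round(ctrl.read_state()['torque'],2))"
```

```text
clock: 13.48
eef_pos: [439.9, -56.2, 17.1]
tool_rot: [3.134, -0.008, 1.665]
force: [3.5, 11.9, 8.5]
width: 59.8
gripper_force: 65.9
clock: 13.73
eef_pos: [442.9, -71.8, 17.3]
tool_rot: [3.132, -0.006, 1.666]
force: [4.7, 8.2, 7.5]
width: 60.3
gripper_force: 65.6
t 13.73 pos [442.9 -71.8  17.3] rot [179.4  -0.4  95.5] F [4.7 8.2 7.5] w 60.3 q7 -0.73
 shift [-104.1   -1.4    0.6] turn [ 0.6 -0.4  0. ]
[ 1.84 -0.59  0.31]
```

```bash
python3 -m handwheel '[[[0,0,0],[-0.004,0.002,0],1],[[0,0,0],[-0.005,0,0],1],[[0,0,0],[-0.005,0,0],1]]'
python3 -m handwheel '[[[0,0,0],[-0.005,0,0],1],[[0,0,0],[-0.005,0,0],1],[[0,0,0],[-0.005,0,0],1]]'
python3 -c "
from h import *
to(451.4,-175.6,16,95.4);print(np.round(ctrl.read_state()['torque'],2))"
```

```text
clock: 13.98
eef_pos: [445.0, -86.1, 17.1]
tool_rot: [3.134, -0.005, 1.665]
force: [3.0, 8.7, 7.6]
width: 59.8
gripper_force: 65.8
clock: 14.23
eef_pos: [446.7, -101.1, 17.2]
tool_rot: [3.133, -0.005, 1.665]
force: [4.6, 8.3, 7.2]
width: 60.0
gripper_force: 65.7
t 14.23 pos [ 446.7 -101.1   17.2] rot [179.5  -0.3  95.4] F [4.6 8.3 7.2] w 60.0 q7 -0.66
 shift [-74.7  -2.3   0.7] turn [ 0.5 -0.3 -0. ]
[ 1.74 -0.39  0.23]
```

Running in the rails smoothly; continue.

```bash
python3 -m handwheel '[[[0,0,0],[-0.005,0,0],1],[[0,0,0],[-0.005,0,0],1],[[0,0,0],[-0.005,0,0],1]]'
python3 -m handwheel '[[[0,0,0],[-0.005,0,0],1],[[0,0,0],[-0.005,0,0],1],[[0,0,0],[-0.005,0,0],1]]'
python3 -m handwheel '[[[0,0,0],[-0.005,0,0],1],[[0,0,0],[-0.005,0,0],1],[[0,0,0],[-0.005,0,0],1]]'
python3 -m handwheel '[[[0,0,0],[-0.004,0,0],1],[[0,0,0],[-0.004,0,0],1],[[0,0,0],[-0.004,0,0],1]]'
python3 -c "
from h import *
to(451.4,-175.6,16,95.4);print(np.round(ctrl.read_state()['torque'],2))"
```

```text
clock: 14.48
eef_pos: [448.5, -116.0, 17.2]
tool_rot: [3.133, -0.005, 1.665]
force: [4.4, 8.4, 7.2]
width: 59.7
gripper_force: 65.6
clock: 14.73
eef_pos: [450.2, -130.8, 17.3]
tool_rot: [3.132, -0.005, 1.666]
force: [4.9, 7.8, 6.9]
width: 60.2
gripper_force: 65.5
clock: 14.98
eef_pos: [451.9, -145.7, 17.3]
tool_rot: [3.131, -0.005, 1.666]
force: [6.2, 8.6, 6.2]
width: 60.5
gripper_force: 65.4
clock: 15.23
eef_pos: [453.4, -157.6, 17.4]
tool_rot: [3.131, -0.005, 1.667]
force: [5.2, 8.6, 5.2]
width: 60.2
gripper_force: 65.3
t 15.23 pos [ 453.4 -157.6   17.4] rot [179.4  -0.3  95.5] F [5.2 8.6 5.2] w 60.2 q7 -0.51
 shift [-17.7  -3.7   1.3] turn [ 0.6 -0.3  0.1]
[ 1.73 -0.97  0.55]
```

```bash
python3 -m handwheel '[[[0,0,0],[-0.003,0.0005,0],1],[[0,0,0],[-0.003,0,0],1],[[0,0,0],[-0.003,0,0],1]]'
python3 -m handwheel '[[[0,0,0],[-0.003,0,0],1],[[0,0,0],[-0.002,0,0],1]]'
python3 -m handwheel '[[[0,0,0],[-0.002,0,0],1],[[0,0,0],[-0.002,0,0],1]]'
```

```text
clock: 15.48
eef_pos: [454.5, -166.5, 17.4]
tool_rot: [3.131, -0.005, 1.667]
force: [7.4, 8.8, 6.0]
width: 59.9
gripper_force: 65.3
clock: 15.65
eef_pos: [454.6, -167.8, 17.3]
tool_rot: [3.13, -0.01, 1.668]
force: [3.8, 19.7, 9.1]
width: 60.3
gripper_force: 65.8
clock: 15.82
eef_pos: [454.6, -168.1, 17.3]
tool_rot: [3.13, -0.014, 1.67]
force: [1.6, 28.1, 10.8]
width: 59.9
gripper_force: 66.0
```

```bash
python3 -m handwheel '[[[0,0,0],[0.003,0,0],1],[[0,0,0],[0,0,0],0],[[0,0,0],[0,0,0],0],[[0,0,0],[0,0,0],0]]'
python3 -m handwheel '[[[0,0,0],[0.003,0,-0.03],0],[[0,0,0],[0,0,-0.04],0],[[0,0,0],[0.04,0,0],0],[[0,0,0],[0.04,0,0],0.5],[[0,0,0],[0.04,0,0],1]]'
python3 -m handwheel '[[[0,0,0],[0.04,0,0],1],[[0,0,0],[0.04,0,0],1],[[0,0,0],[0,0,0],1]]'
python3 - <<'E'
from h import *
to(450,-50,16,96.6)
a=grab('top','top4.png')['pixels'][180:260,240:380];b=grab('scene','scene4.png')['pixels'][150:250,240:400]
o=np.vstack([cv2.resize(a,(525,300),interpolation=2),cv2.resize(b,(480,300),interpolation=2)[:,:].copy() if 0 else cv2.resize(b,(525,300),interpolation=2)])
cv2.imwrite('pics/c4.png',o[:,:,::-1])
E
```

```text
clock: 16.15
eef_pos: [449.3, -177.6, 15.9]
tool_rot: [-3.14, 0.001, 1.659]
force: [-0.4, -0.7, -0.5]
width: 85.6
gripper_force: 0.0
clock: 16.57
eef_pos: [439.1, -55.9, 86.5]
tool_rot: [3.14, 0.001, 1.652]
force: [0.9, 1.0, 0.6]
width: 64.0
gripper_force: 0.0
clock: 16.82
eef_pos: [432.4, 34.6, 86.7]
tool_rot: [3.138, -0.006, 1.672]
force: [0.3, 0.7, 0.2]
width: 25.7
gripper_force: 0.0
t 16.82 pos [432.4  34.6  86.7] rot [179.8  -0.3  95.8] F [0.3 0.7 0.2] w 25.7 q7 -0.81
 shift [-86.4   8.7  70.3] turn [ 0.2 -0.3 -0.8]
```

View pics/c4.png

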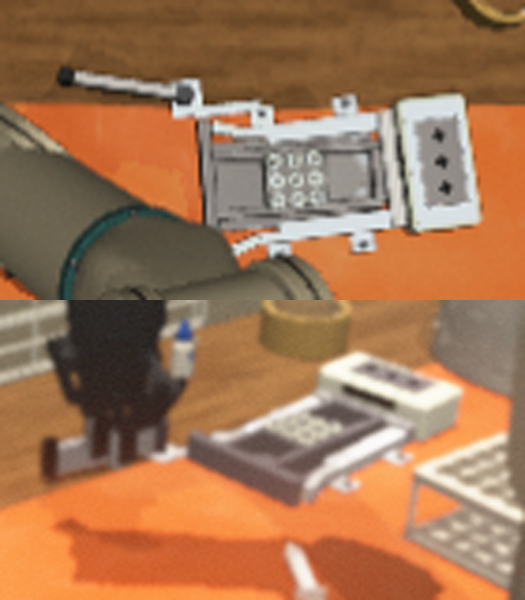

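```bash
python3 - <<'E'
from h import *
im=cal('top4.png')
f=lambda n,u,v,z:print(n,ray(im,240+u/3.75-.4,180+v/3.75-.4,z)[:2])
f('plateback U',198,118,30);f('plateback L',207,229,30);f('body nose end U',382,145,30);f('nose end L',388,205,30);f('stop face U',383,113,22);f('stop face L',393,220,22);f('head',399,165,44)
f('pin',185,92,36);f('knob',66,75,44)
E
python3 -c "
import cv2
i=cv2.imread('pics/top4.png')[200:250,290:370]
cv2.imwrite('pics/c5.png',cv2.resize(i,None,fx=9,fy=9,interpolation=cv2.INTER_CUBIC))"
```

```text
plateback U [ 511.9 -131.4]
plateback L [ 409.1 -139.9]
body nose end U [ 487.9 -303.3]
nose end L [ 432.1 -308.5]
stop face U [ 518.6 -306.1]
stop face L [ 418.4 -314.6]
head [ 468.5 -316.5]
pin [ 535.5 -118.9]
knob [549.4  -8.6]
```

View pics/c5.png

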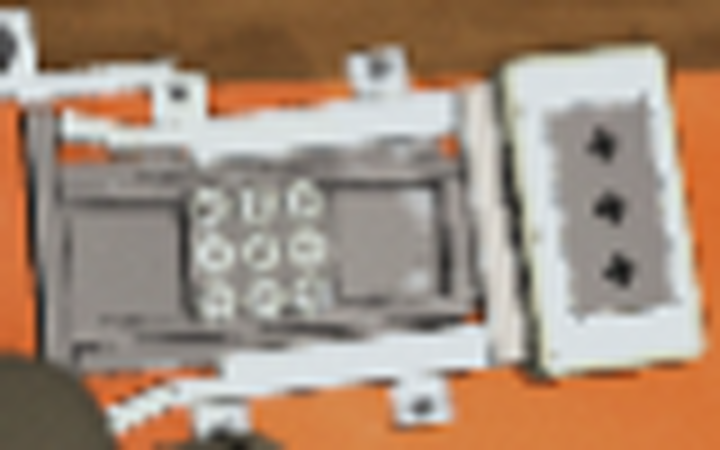

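```bash
python3 -c "
from h import *
to(455,-95,15,96)"
```

```text
t 16.92 pos [432.   26.6  86.1] rot [-180.     0.    95.3] F [-0.3 -0.6  0.2] w 9.5 q7 -0.81
 shift [-123.2   11.7   71.2] turn [-0.   0.  -0.7]
```

```bash
python3 -m handwheel '[[[0,0,0],[-0.04,0.004,0],1],[[0,0,0],[-0.04,0.004,0.01],1],[[0,0,-0.7],[-0.04,0.004,0.01],1],[[0,0,0],[0,0,0.025],1],[[0,0,0],[0,0,0.025],1]]'
python3 -m handwheel '[[[0,0,0],[-0.008,0,0],1],[[0,0,0],[-0.008,0,0],1],[[0,0,0],[-0.004,0,0],1]]'
python3 -m handwheel '[[[0,0,0],[-0.004,0,0],1],[[0,0,0],[-0.003,0,0],1]]'
python3 -m handwheel '[[[0,0,0],[-0.003,0,0],1],[[0,0,0],[-0.003,0,0],1]]'
```

```text
clock: 17.33
eef_pos: [454.2, -101.3, 15.1]
tool_rot: [3.141, 0.004, 1.657]
force: [-0.3, 0.9, -0.7]
width: 0.5
gripper_force: 0.0
clock: 17.58
eef_pos: [456.5, -115.3, 16.5]
tool_rot: [-3.141, 0.002, 1.669]
force: [-0.7, -0.1, 0.3]
width: -0.2
gripper_force: 0.0
clock: 17.75
eef_pos: [458.0, -120.7, 17.1]
tool_rot: [3.14, 0.001, 1.67]
force: [-0.2, -1.0, 1.3]
width: 0.1
gripper_force: 0.0
clock: 17.92
eef_pos: [458.3, -123.0, 16.8]
tool_rot: [3.139, -0.004, 1.673]
force: [-3.8, 10.9, 6.9]
width: 0.4
gripper_force: 5.3
```

```bash
python3 -m handwheel '[[[0,0,0],[-0.003,0,0],1],[[0,0,0],[-0.002,0,0],1],[[0,0,0],[0,0,0],1]]'
python3 -m handwheel '[[[0,0,0],[-0.003,0,0],1],[[0,0,0],[-0.002,0,0],1],[[0,0,0],[0,0,0],1]]'
```

```text
clock: 18.17
eef_pos: [457.9, -124.9, 16.7]
tool_rot: [3.14, -0.007, 1.676]
force: [-4.1, 12.1, 7.8]
width: -0.0
gripper_force: 6.2
clock: 18.42
eef_pos: [458.0, -125.1, 16.8]
tool_rot: [3.139, -0.014, 1.68]
force: [-6.6, 22.0, 10.0]
width: 0.6
gripper_force: 11.2
```

```bash
python3 -m handwheel '[[[0,0,0],[0.02,0,0],1],[[0,0,0],[0.02,0,-0.03],1],[[0,0,0],[0,0,-0.04],1],[[0,0,0],[0,0,0],1]]'
python3 - <<'E'
from h import *
xd=np.array([.0995,-.995]);yd=np.array([.995,.0995]);pin=np.array([535.5,-119])
s=ctrl.read_state();R=Ro.from_euler('xyz',s['tool_rot']);p=np.array(s['eef_pos'])
print(p,s['tool_rot'])
def wp(q,off,r=95): return pin+r*(-np.sin(q)*xd-np.cos(q)*yd)+off*(-np.cos(q)*xd+np.sin(q)*yd)
P=[(*wp(1.74,45),90),(*wp(1.74,45),20),(*wp(1.74,22),20)]+[(*wp(q,17),20) for q in np.arange(1.6,-.01,-.16)]
for w in P:
    print(np.round(w,1),R.inv().apply(np.array(w)-p).round(1)); p=np.array(w)
E
```

```text
clock: 18.75
eef_pos: [458.1, -93.7, 91.1]
tool_rot: [3.133, 0.001, 1.676]
force: [0.2, -0.7, 0.3]
width: 0.0
gripper_force: 0.0
[458.11999264 -93.69715196  91.05007725] [3.13340340e+00 8.00733016e-04 1.67565400e+00]
[587.  -27.4  90. ] [ 52.5 135.1   2.1]
[587.  -27.4  20. ] [ 0.1 -0.6 70. ]
[564.  -25.8  20. ] [  4.  -22.6  -0.2]
[545.8 -23.   20. ] [  4.6 -17.9  -0.2]
[530.3 -22.6  20. ] [  2.  -15.3  -0.1]
[515.1 -24.7  20. ] [ -0.4 -15.4  -0.1]
[500.3 -29.1  20. ] [ -2.9 -15.2  -0.1]
[486.4 -35.9  20. ] [ -5.3 -14.5  -0.1]
[473.8 -44.8  20. ] [ -7.5 -13.5  -0.1]
[462.8 -55.6  20. ] [ -9.6 -12.1  -0.1]
[453.6 -68.   20. ] [-11.4 -10.4  -0.1]
[446.5 -81.6  20. ] [-12.9  -8.5  -0.1]
[441.7 -96.3  20. ] [-14.1  -6.3  -0. ]
[ 439.3 -111.5   20. ] [-14.9  -4.   -0. ]
```

```bash
python3 -m handwheel '[[[0,0,0],[0.013,0.0338,0],1],[[0,0,0],[0.013,0.0338,0],1],[[0,0,0],[0.013,0.0338,0],1],[[0,0,0],[0.013,0.0338,0],1],[[0,0,0],[0,0,0],1]]'
python3 -m handwheel '[[[0,0,0],[0,0,0.035],1],[[0,0,0],[0,0,0.035],1],[[0,0,0],[0.002,-0.011,0],1],[[0,0,0],[0.002,-0.011,0],1],[[0,0,0],[0,0,0],1]]'
python3 -m handwheel '[[[0,0,0],[0.0046,-0.0179,0],1],[[0,0,0],[0.002,-0.0153,0],1],[[0,0,0],[-0.0004,-0.0154,0],1],[[0,0,0],[-0.0029,-0.0152,0],1]]'
python3 -m handwheel '[[[0,0,0],[-0.0053,-0.0145,0],1],[[0,0,0],[-0.0075,-0.0135,0],1],[[0,0,0],[-0.0096,-0.0121,0],1]]'
python3 -m handwheel '[[[0,0,0],[-0.0114,-0.0104,0],1],[[0,0,0],[-0.0129,-0.0085,0],1],[[0,0,0],[0,0,0],1]]'
python3 -c "
from h import *
to(439.3,-111.5,20,96)
a=grab('top','top5.png')['pixels'][180:260,240:380]
cv2.imwrite('pics/c6.png',cv2.resize(a,(700,400),interpolation=2)[:,:,::-1])"
```

```text
clock: 19.17
eef_pos: [591.7, -24.9, 87.7]
tool_rot: [3.131, -0.005, 1.675]
force: [0.7, 0.2, -0.3]
width: 0.2
gripper_force: 0.0
clock: 19.58
eef_pos: [558.9, -28.7, 15.2]
tool_rot: [-3.137, -0.0, 1.673]
force: [-1.2, -0.1, -0.2]
width: -0.0
gripper_force: 0.0
clock: 19.92
eef_pos: [499.2, -31.2, 17.0]
tool_rot: [3.138, -0.0, 1.673]
force: [1.2, -0.6, 0.3]
width: -0.4
gripper_force: 0.3
clock: 20.17
eef_pos: [461.4, -57.9, 17.0]
tool_rot: [3.139, -0.0, 1.673]
force: [0.7, -0.1, 0.2]
width: 0.2
gripper_force: 0.3
clock: 20.42
eef_pos: [442.7, -88.1, 16.3]
tool_rot: [-3.14, 0.003, 1.667]
force: [-0.6, -0.5, -0.3]
width: 0.2
gripper_force: 0.0
t 20.42 pos [442.7 -88.1  16.3] rot [-179.9    0.2   95.5] F [-0.6 -0.5 -0.3] w 0.2 q7 -0.72
 shift [-23.   -5.6  -3.6] turn [-0.1  0.2 -0.5]
```

View pics/c6.png

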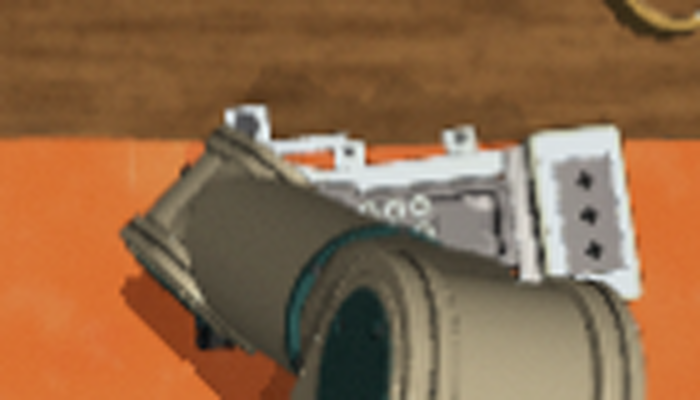

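The bar has left its open place (nothing at the old knob spot) and is being carried shut; push the last bit until it meets resistance.

```bash
python3 -m handwheel '[[[0,0,0],[-0.0075,-0.003,0],1],[[0,0,0],[-0.0075,-0.003,0],1],[[0,0,0],[-0.004,0,0],1],[[0,0,0],[-0.004,0,0],1]]'
python3 -m handwheel '[[[0,0,0],[-0.003,0,0],1],[[0,0,0],[-0.003,0,0],1],[[0,0,0],[0,0,0],1]]'
python3 -m handwheel '[[[0,0,0],[-0.003,0,0],1],[[0,0,0],[-0.003,0,0],1],[[0,0,0],[0,0,0],1]]'
```

```text
clock: 20.8
eef_pos: [440.5, -108.2, 15.9]
tool_rot: [-3.141, -0.0, 1.671]
force: [0.3, 0.9, 0.2]
width: -0.3
gripper_force: 0.2
clock: 21.05
eef_pos: [441.1, -113.1, 15.8]
tool_rot: [3.141, -0.002, 1.671]
force: [-0.8, 2.4, -1.0]
width: 0.1
gripper_force: 1.2
clock: 21.3
eef_pos: [441.0, -113.4, 15.8]
tool_rot: [3.14, -0.009, 1.676]
force: [-3.0, 14.4, 2.5]
width: 0.1
gripper_force: 7.3
```

```bash
python3 -m handwheel '[[[0,0,0],[0.02,0,0],1],[[0,0,0],[0.03,0,0],1],[[0,0,0],[0.01,0,-0.04],1],[[0,0,0],[0.01,0,-0.04],1],[[0,0,0],[0.03,0,-0.02],1]]'
python3 -m handwheel '[[[0,0,0],[0.04,0,0],1],[[0,0,0],[0.04,0,0],1],[[0,0,0],[0.04,0,0],1],[[0,0,0],[0.04,0,0],1],[[0,0,0],[0,0,0],1]]'
python3 -c "
from h import *
a=grab('top','top6.png')['pixels'][180:260,260:380];b=grab('scene','scene6.png')['pixels'][150:250,270:390]
cv2.imwrite('pics/c7.png',np.vstack([cv2.resize(a,(432,288),interpolation=2),cv2.resize(b,(432,310),interpolation=2)])[:,:,::-1])"
```

```text
clock: 21.72
eef_pos: [432.4, -22.5, 118.2]
tool_rot: [3.141, 0.003, 1.667]
force: [2.1, -0.5, 0.1]
width: -0.1
gripper_force: 0.0
clock: 22.13
eef_pos: [415.7, 149.5, 117.2]
tool_rot: [3.137, -0.008, 1.684]
force: [0.5, 0.8, 0.0]
width: -0.3
gripper_force: 0.0
```

View pics/c7.png

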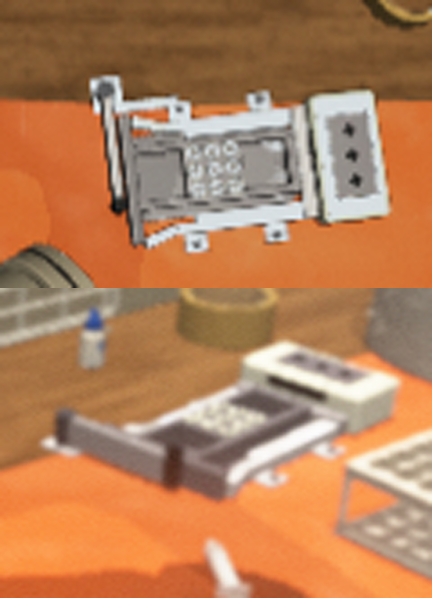

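Run:
```python
from h import *
im=cal('top6.png')
f=lambda n,u,v,z:print(n,ray(im,260+u/3.6-.4,180+v/3.6-.4,z)[:2])
f('pin',103,90,40);f('knob',119,205,44);f('plate',122,112,30);f('plateL',135,243,30);f('stopU',297,108,22);f('stopL',308,213,22);f('headU',309,96,44);f('headL',323,220,44)
```

```text
pin [ 533.4 -116.1]
knob [ 422.9 -131.4]
plate [ 513.2 -135.2]
plateL [ 387.  -147.9]
stopU [ 519.1 -307.4]
stopL [ 416.7 -317.2]
headU [ 528.7 -315.2]
headL [ 409.4 -327.6]
```

```bash
python3 -c "
from cell import ctrl
print(ctrl.finish_job())"
```

```text
the job is handed in; nothing more can be done
None
```

I turned the tray end for end flat on the desk, slid it nose first until it stopped hard against the stop bar, and swung the catch bar to its hard stop behind it; I handed the job in at about 22 s with the robot clear, saw nothing else disturbed, and got no verdict back.

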